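# Tuck the spare charcoal tin into its counter holder

### The arm

A 6-joint arm with a two-finger parallel gripper is mounted at the origin on a cart in front of the work surface, level with it; the furniture and walls round the work are solid. World frame = base frame: x ahead of the robot, y to its left, z up, the work surface at z = 0. Lengths are in m, angles in rad, forces in N, time in s.
With the tool pointing down it reaches from about 0.3 to 0.775 m from the base axis. Payload 14.6 kg.
Tool frame: the origin (TCP) lies at the very end of the fingers, on their centre line; the grasp point (between the pads) lies 19 mm behind it; z points along the fingers, y is the line along which they close (so a half turn about z gives the same grasp; the last joint's range is limited). The gripper opens to 94 mm and grips with 3 to 60 N. Pads are 16 mm wide; open, the fingers measure 119 mm over their backs; the gripper's body (75 mm by 177 mm) begins 78 mm behind the grasp point.
Start: joints at [-1.173, 0.3, 1.521, -0, 1.321, -0.067], TCP at [0.247, -0.492, 0.205] pointing down, gripper open.
Joint ranges: [-3.03, 3.03], [-0.79, 2.21], [0.23, 2.52], [-1.04, 4.18], [0, 3.07], [-2.55, 2.55]. Speed limits (rad/s): [2.22, 2.22, 2.57, 3.14, 3.14, 3.14].

### API

Orientations are given as a unit quaternion [w, x, y, z].
In Python, from cell import sensors, snapshot, camera_info, workorder gives the robot as it stands.
- The arm moves only by the tool send_rows, never from a script. Its argument "steps" is a list of rows, each a list of 5 numbers: the opening, from -1 (shut) to 1 (fully open), then the shift along the tool's x, y, z in m, then the turn about the tool's z in degrees. In form: [[fingers, tx, ty, tz, yaw], ...]. A call has 1 to 8 rows; each row is the pose to reach, as a shift and turn from the pose commanded when the call began, along the tool's axes at that moment; what a row does not reach only later rows make up. A row lasts 1/8 s, in which the tool goes at most 62.5 mm and 10.7 degrees, less where a joint would pass 70% of its speed; a pose out of reach is approached as far as the arm can. A call with a gripper value outside its range is refused whole. The fingers move at their own pace and stop on an object; "grip_force" is the grip in N (left out, the last holds). Time passes only in rows, so rows that repeat a pose let the fingers close. It gives the time, the measured TCP pose, the force, the opening and the grip force at its end, in the units of the state.
- sensors.get_obs(): the state, without advancing time (a new reading comes with each control period).
- snapshot(name): name is "scene" or "top" or "wrist"; returns the picture (400x640x3 uint8, red, green, blue); there is no depth.
- camera_info(name): a dict with "mtx" (3x3 intrinsics, pixels), "eye" and "orientation" of the camera in the world. Camera axes: x right, y down, z forward; pixel columns grow to the right and rows downward; lengths in m; the calibration is good to about 2 mm. The wrist camera is an equidistant fisheye: a pixel r from the principal point sees the ray r / f radians off the axis. A picture is of the moment at which its call begins: read the wrist's pose just before it. camera_info takes no time and is no camera call; for the wrist camera it gives the pose at the moment of the call.
- workorder.close_job(): hands the job in; it is judged then, once.
The state is a dict: "time_s": time; "q": joint angles; "qd": joint speeds; "joint_torque": joint torques, N m; "position": TCP position; "tcp_rot": TCP orientation; "ft_force": force on the tool from outside, world axes, zero at the start; "ft_torque": the same for the moment, N m; "opening": finger opening in m; "grasp_force": force on a finger pad.
Only numpy, scipy, OpenCV 4.12 (cv2) and the standard library are available. Lean on these libraries where they do the work, as an engineer would, in place of code of your own. Each camera call takes 0.05 s, during which the arm holds its last target. There are 200 camera calls.

### The job

Restock the counter holder: pick up the long, flat, narrow tin that lies right of the holder, beside the small carton (not the one at the far left), and tuck it under the holder's sprung steel arm, flat on top of the tin that is already in there, in line with it and pushed fully home to the stop wall. Let go so that the arm holds both tins down.

Things in the scene. Friction and masses are not known exactly. Their poses are not given: they have to be found in the camera images.
- spare_tin: Loose tin to tuck in: long flat closed box, 36 wide (x) x 190 long (y) x 24 mm high, ends alike, 0.08-0.15 kg, flat on the worktop right of the holder beside a shorter, taller carton (38x138x42 mm; the two may swap places). Origin: centre of underside, z up. Hold it across the 36 mm, 60-85 mm from its middle towards the holder's open end, so that the gripper stays clear of the arm's lip.
- holder: Fixed dark wooden base 76 wide (x) x 250 long (y) x 6 mm, origin on the worktop under the tins' place, z up. Open end at its -y; tins go in along its +y. Stop wall: face at y=+98 mm, 52 mm high; a tin fully home has its origin at x=0, y=+3 mm. Cheeks 26 mm high, 47 mm apart, flank the lower tin only. The steel arm runs along x=0 from its hinge at y=+114, z=62 mm.
- stocked_tin: An equal tin (36x190x24 mm), loose, already on the holder's floor under the arm, its length along the holder's y; its underside is 6 mm and its top 30 mm above the worktop. Origin: centre of underside, z up. The spare tin goes flat on top of it, its underside then at 30 mm.
- hold_arm (a joint): Sprung arm's angle, rad: 0 on one tin, 0.28 on two, 0.8 at most. 28 mm wide, slippery. At 0 its foot is at holder y=+30, z=30 mm; its lip flares up from there to a tip at y=-35, z=70 mm (on two tins about z=112). A tin pushed in along +y, up to 10 mm above the lower tin, meets the lip and lifts the arm itself; the foot presses 2-3 N, the push takes under 6 N.

How it is judged:
At the end, for the whole second after the job is handed in: Spare tin at rest, flat (0.1 rad) on the stocked tin (underside 25-36 mm up), in line (0.18 rad, 15 mm sideways), its origin at holder y -15 to +20 mm; arm on it (0.2-0.36 rad); stocked tin on the holder's floor (origin under 12 mm), not past holder y = -15 mm (x of spare_tin in the frame of holder between -0.015 and 0.015 m and y of spare_tin in the frame of holder between -0.015 and 0.02 m and z of spare_tin in the frame of holder between 0.025 and 0.036 m and angle between the y axis of spare_tin and the y axis of holder, either way round below 0.18 rad and angle between spare_tin's own z axis and vertical below 0.1 rad and value of joint hold_arm between 0.2 and 0.36 rad and y of stocked_tin in the frame of holder above -0.015 m and z of stocked_tin in the frame of holder below 0.012 m and linear speed of spare_tin below 0.02 m/s); the robot touches nothing.
It also fails if it takes over 40 s, if anything falls off the work surface, if the arm or the gripper's body presses on something with over 40 N, if the wrist force passes 120 N, or if a joint passes its speed limit or range.

## Working session

There is one attempt and no reset: what is moved stays moved. The work goes in short steps, Python scripts to look and compute and a tool call to move; the robot and the scene stay as the last step left them, time stands still between calls to the robot, and variables do not carry over. Pictures are saved under pics/ and viewed, at most 10 in all, crops included, and the job is handed in when it is done.

Besides the shell and the picture viewer there is one more tool, called after "Emit:" as name(argument=value, ...) on one line, values as JSON. send_rows: Moves the arm, as the interface text tells. Its arguments: {"type":"object","properties":{"steps":{"type":"array","items":{"type":"array","items":{"type":"number"}}},"grip_force":{"type":"number"}},"required":["steps"]}

```bash
mkdir -p pics; ls; python3 - <<'E'
from cell import sensors,snapshot,camera_info
import cv2
for n in("scene","top"):
    cv2.imwrite(f"pics/{n}0.png",cv2.cvtColor(snapshot(n),cv2.COLOR_RGB2BGR)); print(n,camera_info(n))
o=sensors.get_obs(); print(o["time_s"],o["position"],o["tcp_rot"],o["opening"])
E
```

```text
pics
scene {'mtx': array([[386.73352397,   0.        , 323.54642523],
       [  0.        , 386.73352397, 201.22997602],
       [  0.        ,   0.        ,   1.        ]]), 'eye': array([0.14038412, 0.62989714, 0.72914162]), 'orientation': array([ 0.12871796, -0.35052435,  0.87443249, -0.30972922])}
top {'mtx': array([[440.93314689,   0.        , 321.12236521],
       [  0.        , 440.93314689, 201.72231197],
       [  0.        ,   0.        ,   1.        ]]), 'eye': array([0.37339466, 0.21847743, 0.99175151]), 'orientation': array([-0.07053455,  0.70714292, -0.70112972,  0.05823131])}
0.1 [ 0.24643839 -0.4914348   0.20493747] [-5.17161143e-04  9.73112922e-01  2.30327952e-01 -8.62156216e-05] 0.09388831104938299
```

View pics/scene0.png

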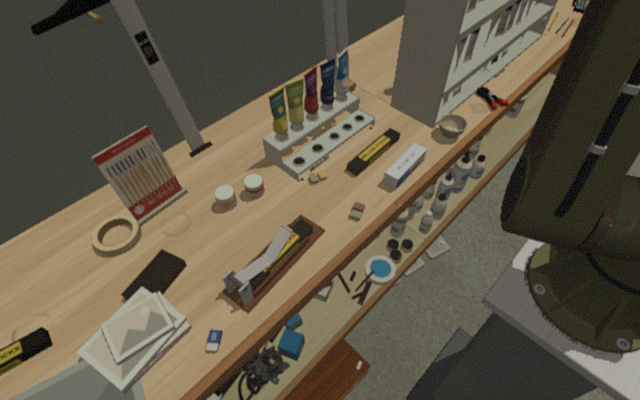

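View pics/top0.png

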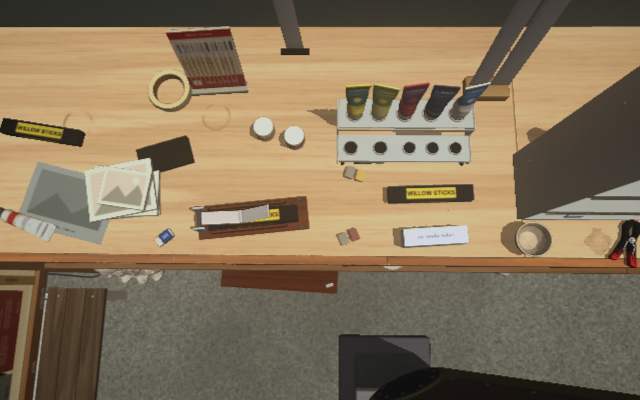

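The scene view shows the holder (centre-left, open end facing right) and the spare tin. In the top view the holder is near (250,217) with its open end to the right. The spare tin is near (431,193) and the carton near (435,236). Next I'll enlarge crops to measure.

```bash
python3 - <<'E'
import cv2
a=cv2.imread("pics/top0.png")
c=cv2.resize(a[180:250,180:320],None,fx=5.6,fy=4,interpolation=cv2.INTER_CUBIC) if 0 else cv2.resize(a[185:250,180:320],None,fx=5,fy=5,interpolation=cv2.INTER_CUBIC)
d=cv2.resize(a[170:220,370:510],None,fx=5,fy=5,interpolation=cv2.INTER_CUBIC)
cv2.imwrite("pics/c1.png",cv2.vconcat([c,d]))
E
```

```text
(no output)
```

View pics/c1.png

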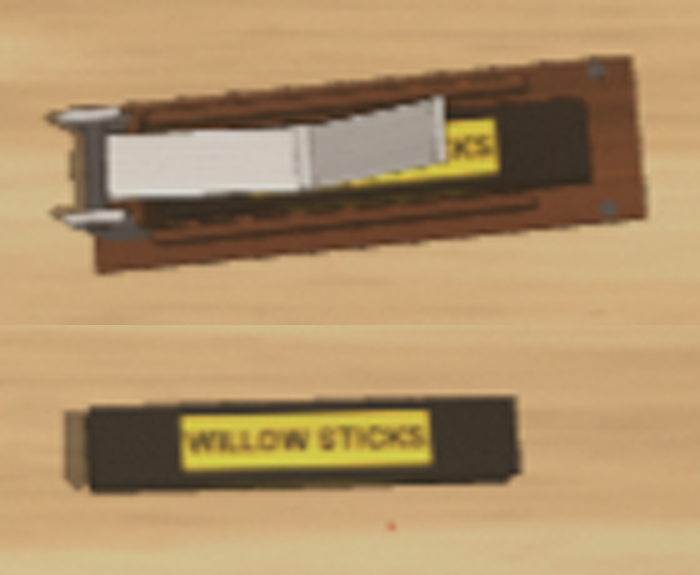

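```bash
cat > h.py <<'E'
import numpy as np
from scipy.spatial.transform import Rotation as R
from cell import camera_info
def ray(name,px,z):
    c=camera_info(name); q=c["orientation"]
    d=R.from_quat(np.r_[q[1:],q[0]]).apply(np.linalg.inv(c["mtx"])@[*px,1])
    return c["eye"]+d*(z-c["eye"][2])/d[2]
E
python3 - <<'E'
from h import *
up=lambda X,Y,z:ray("top",(180+X/5-.4,185+Y/5-.4),z)[:2]
lo=lambda X,Y,z:ray("top",(370+X/5-.4,170+(Y-325)/5-.4),z)[:2]
a,b,c=up(632,57,.006),up(646,217,.006),up(98,272,.006)
print("base",a,b,c,np.linalg.norm(a-b),np.linalg.norm(b-c))
u=(c-b)/np.linalg.norm(c-b); print("ang from +y",np.degrees(np.arctan2(-u[0],u[1])), "a-b dir",np.degrees(np.arctan2((a-b)[1],(a-b)[0])))
e,f=up(583,98,.03),up(592,183,.03); print("stocked end",e,f,(e+f)/2, np.linalg.norm(e-f))
p=[lo(88,408,.024),lo(92,491,.024),lo(515,398,.024),lo(520,480,.024)]
l,r=(p[0]+p[1])/2,(p[2]+p[3])/2
print("spare",*p,"mid",(l+r)/2,np.linalg.norm(l-r),"ang",np.degrees(np.arctan2(-(l-r)[0],(l-r)[1])))
q=[-5.17e-4,.973113,.230328,-8.6e-5]
print(R.from_quat(q[1:]+q[:1]).as_matrix().round(3))
E
```

```text
base [0.56814336 0.27124659] [0.49480313 0.26374745] [0.46794673 0.5100063 ] 0.07372263139569686 0.24771896493050244
ang from +y 6.223945368770016 a-b dir 5.838286020007947
stocked end [0.54471633 0.29141256] [0.5067179  0.28667142] [0.52571712 0.28904199] 0.03829307207507465
spare [0.58820571 0.08854869] [0.55040099 0.08741808] [ 0.5940004  -0.10198884] [ 0.55670156 -0.10225976] mid [ 0.57232716 -0.00707046] 0.19020384978942387 ang 1.822057724986427
[[ 0.894  0.448 -0.   ]
 [ 0.448 -0.894  0.001]
 [ 0.    -0.001 -1.   ]]
```

The enlarged crop shows the base corners at (632,57), (646,217) and (98,272), and the spare tin's top corners at (88,408) and (520,480). The tube rack stands close behind the tin, so I'll check its clearance for the gripper body.

```bash
python3 - <<'E'
import cv2
a=cv2.imread("pics/scene0.png"); b=cv2.imread("pics/top0.png")
c=cv2.resize(a[50:190,260:420],None,fx=2.5,fy=2.5,interpolation=cv2.INTER_CUBIC)
d=cv2.resize(b[70:210,330:490],None,fx=2.5,fy=2.5,interpolation=cv2.INTER_CUBIC)
cv2.imwrite("pics/c2.png",cv2.hconcat([c,d]))
E
```

```text
(no output)
```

View pics/c2.png

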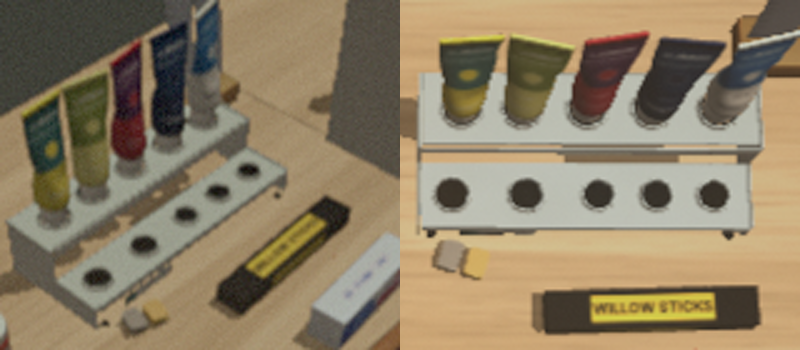

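```bash
python3 - <<'E'
from h import *
def tri(s,t):
    rs=[(ray("scene",s,0),camera_info("scene")["eye"]),(ray("top",t,0),camera_info("top")["eye"])]
    A=np.zeros((3,3));b=np.zeros(3)
    for g,e in rs:
        d=(g-e)/np.linalg.norm(g-e);P=np.eye(3)-np.outer(d,d);A+=P;b+=P@e
    return np.linalg.solve(A,b).round(3)
print("low tier",tri((374,121.2),(470.4,161.6)),"rear",tri((359.2,98),(474.8,128.8)))
print("tin near corners", tri((347.5,165.5+6.5),(387.5,188)), )
print("carton far edge",ray("top",(402,227),.042),ray("top",(468,226),.042))
E
```

```text
low tier [ 0.651 -0.104  0.01 ] rear [ 0.71  -0.101  0.062]
tin near corners [ 0.591  0.081 -0.016]
carton far edge [0.4941568  0.06059896 0.042     ] [ 0.49745859 -0.08136921  0.042     ]
```

Emit:
send_rows(steps=[[0.4,0.04,-0.03,0,-8],[0.4,0.08,-0.065,0,-16],[0.4,0.12,-0.1,0,-25],[0.4,0.165,-0.135,0,-34],[0.4,0.21,-0.17,0,-43],[0.4,0.25,-0.205,0,-52],[0.4,0.29,-0.237,0,-60],[0.4,0.29,-0.237,0,-65.2]], grip_force=40)

```text
time_s: 1.1
position: [0.4003, -0.1472, 0.2053]
tcp_rot: [-0.0, 0.693, 0.721, 0.0]
ft_force: [-0.1, -1.1, -0.3]
opening: 0.0657
grasp_force: 0.0
```

Emit:
send_rows(steps=[[0.4,0.02,0.06,0.02,0],[0.4,0.04,0.12,0.05,0],[0.4,0.0615,0.177,0.08,0],[0.4,0.0615,0.177,0.08,0],[0.4,0.0615,0.177,0.08,0]])

```text
time_s: 1.72
position: [0.5742, -0.0825, 0.1248]
tcp_rot: [-0.001, 0.695, 0.719, -0.0]
ft_force: [-0.4, -0.3, 0.2]
opening: 0.0665
grasp_force: 0.0
```

```bash
python3 - <<'E'
from cell import sensors,snapshot,camera_info
import cv2
print(camera_info("wrist"))
cv2.imwrite("pics/w1.png",cv2.cvtColor(snapshot("wrist"),cv2.COLOR_RGB2BGR))
o=sensors.get_obs(); print(o["time_s"],o["position"],o["tcp_rot"])
E
```

```text
{'mtx': array([[309.70691629,   0.        , 316.45622963],
       [  0.        , 309.70691629, 199.55760969],
       [  0.        ,   0.        ,   1.        ]]), 'eye': array([ 0.57238715, -0.0134817 ,  0.30332223]), 'orientation': array([1.19162596e-01, 9.92739124e-01, 1.63940211e-02, 7.36715272e-04])}
1.775 [ 0.57391177 -0.08299071  0.12575742] [-6.84524367e-05  6.95700432e-01  7.18332019e-01 -1.16419567e-04]
```

View pics/w1.png

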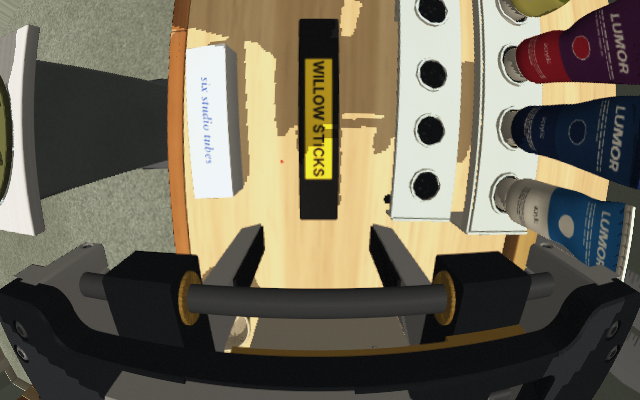

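The wrist view shows the spare tin with its top corners near (303,20), (338,20), (300,218) and (337,218), between the open fingers. I'll convert these with the fisheye model.

```bash
cat >> h.py <<'E'
def fish(px,z,c):
    K=c["mtx"];v=(np.array(px)-K[:2,2])/K[0,0];t=np.linalg.norm(v)
    d=np.r_[v/t*np.sin(t),np.cos(t)];q=np.array(c["orientation"])
    d=R.from_quat(np.r_[q[1:],q[0]]).apply(d);return (c["eye"]+d*(z-c["eye"][2])/d[2])[:2]
E
python3 - <<'E'
from h import *
c=camera_info("wrist")
p=[fish(a,.024,c) for a in((303,20),(338,20),(300,218),(337,218))]
l,r=(p[0]+p[1])/2,(p[2]+p[3])/2
print(*p,"mid",(l+r)/2,np.linalg.norm(l-r),"ang",np.degrees(np.arctan2(-(l-r)[0],(l-r)[1])))
E
```

```text
[0.55624315 0.08503215] [0.58801272 0.08620544] [ 0.5588174  -0.10074957] [ 0.59385773 -0.09962481] mid [ 0.57423275 -0.0072842 ] 0.1858536664475138 ang 1.2978741610092752
```

Emit:
send_rows(steps=[[0.4,0,0.001,0.05,0],[0.4,0,0.001,0.095,0],[0.4,0,0.001,0.115,0],[0.4,0,0.001,0.121,0],[0.4,0,0.001,0.121,0],[-1,0,0.001,0.121,0],[-1,0,0.001,0.121,0],[-1,0,0.001,0.121,0]], grip_force=40)

```text
time_s: 2.78
position: [0.5757, -0.0826, 0.0049]
tcp_rot: [0.0, 0.696, 0.718, 0.0]
ft_force: [-0.2, -0.1, 0.9]
opening: 0.0391
grasp_force: 0.0
```

Emit:
send_rows(steps=[[-1,0,0,0,0],[-1,0,0,0,0]])

```text
time_s: 3.02
position: [0.5756, -0.0827, 0.0048]
tcp_rot: [0.0, 0.696, 0.718, 0.0]
ft_force: [-0.1, 0.7, 4.8]
opening: 0.0366
grasp_force: 40.0
```

Emit:
send_rows(steps=[[-1,0,0,-0.02,0],[-1,0,0,-0.05,0],[-1,0,0,-0.09,0],[-1,0.04,-0.005,-0.1,-1],[-1,0.08,-0.01,-0.1,-2],[-1,0.12,-0.015,-0.1,-3],[-1,0.15,-0.018,-0.1,-4.3],[-1,0.15,-0.018,-0.1,-4.3]])

```text
time_s: 4.03
position: [0.5525, 0.0682, 0.1055]
tcp_rot: [0.0, 0.667, 0.745, 0.0]
ft_force: [0.5, -0.5, -1.2]
opening: 0.0363
grasp_force: 40.0
```

```bash
python3 - <<'E'
from cell import sensors,snapshot,camera_info
import cv2
c=camera_info("wrist");print(c)
cv2.imwrite("pics/w2.png",cv2.cvtColor(snapshot("wrist"),cv2.COLOR_RGB2BGR))
o=sensors.get_obs(); print(o["time_s"],o["position"],o["tcp_rot"],o["ft_force"],o["opening"])
E
```

```text
{'mtx': array([[309.70691629,   0.        , 316.45622963],
       [  0.        , 309.70691629, 199.55760969],
       [  0.        ,   0.        ,   1.        ]]), 'eye': array([0.54506672, 0.13692553, 0.28401073]), 'orientation': array([0.11908936, 0.99136972, 0.05443061, 0.00641242])}
4.075 [0.55271029 0.06713203 0.10534806] [3.08856315e-04 6.67814769e-01 7.44327412e-01 2.06241708e-04] [-0.67678888 -0.31945584 -1.19680018] 0.03621781965275018
```

View pics/w2.png

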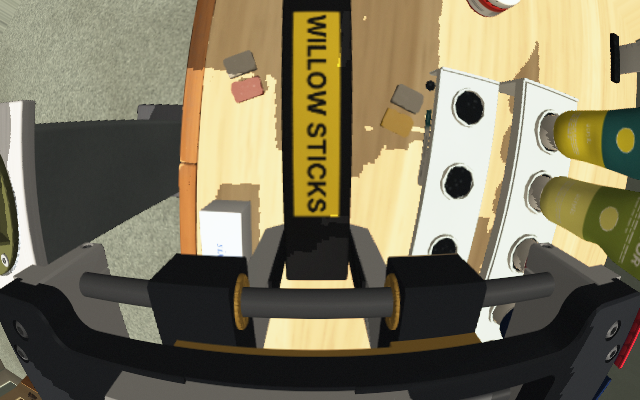

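The tin is held square in the fingers with its label centred at columns 292–341, and it isn't visibly sagging. I'll move it to the pre-insert pose.

Emit:
send_rows(steps=[[-1,0.03,0,0.01,0],[-1,0.06,-0.001,0.02,0],[-1,0.085,-0.001,0.035,0],[-1,0.09,-0.001,0.055,0],[-1,0.09,-0.001,0.065,0],[-1,0.09,-0.001,0.065,0],[-1,0.09,-0.001,0.065,0]])

```text
time_s: 4.95
position: [0.5427, 0.1555, 0.0403]
tcp_rot: [0.0, 0.669, 0.744, 0.0]
ft_force: [0.9, -0.1, -1.3]
opening: 0.0364
grasp_force: 40.0
```

```bash
python3 - <<'E'
from cell import sensors,snapshot,camera_info
import cv2
a=cv2.cvtColor(snapshot("scene"),cv2.COLOR_RGB2BGR)
b=cv2.cvtColor(snapshot("top"),cv2.COLOR_RGB2BGR)
c=cv2.resize(a[190:320,200:400],None,fx=3.5,fy=3.5,interpolation=cv2.INTER_CUBIC)[:310]
c=cv2.resize(a[200:310,200:360],None,fx=2.5*1.9,fy=2.5,interpolation=cv2.INTER_CUBIC) if 0 else cv2.resize(a[200:310,210:360],None,fx=2.7,fy=2.7,interpolation=cv2.INTER_CUBIC)
d=cv2.resize(b[185:250,180:380],None,fx=4,fy=4,interpolation=cv2.INTER_CUBIC)
c=cv2.copyMakeBorder(c,0,0,0,800-c.shape[1],cv2.BORDER_CONSTANT)
cv2.imwrite("pics/p3.png",cv2.vconcat([c,d]))
o=sensors.get_obs(); print(o["time_s"],o["position"],o["tcp_rot"],o["ft_force"],o["opening"])
E
```

```text
5.05 [0.5425416  0.15577574 0.04021029] [3.36644331e-04 6.68489069e-01 7.43721750e-01 4.57554136e-04] [-0.38597934  0.13875793 -2.18602063] 0.03650201526605456
```

View pics/p3.png

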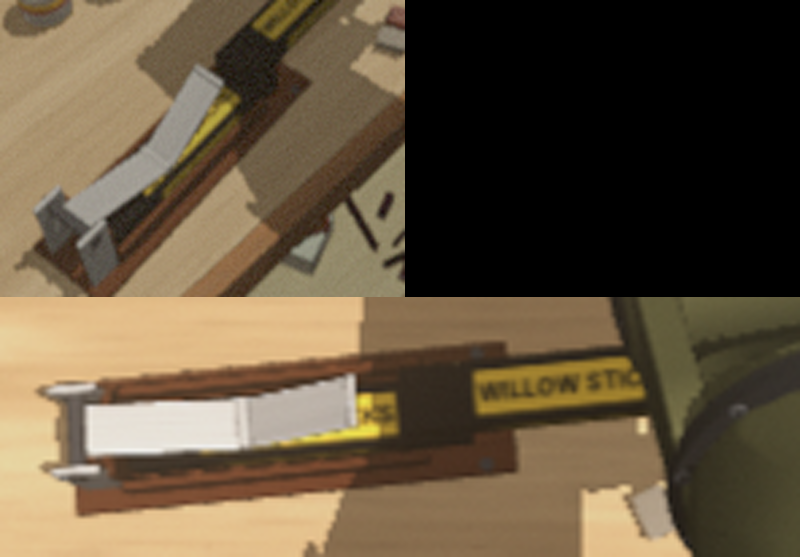

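The spare tin lines up with the stocked one. Its front end is at x≈400 in the top crop, just short of the lip tip at x≈355. I'll push it in gently.

Emit:
send_rows(steps=[[-1,0.01,0,0,0],[-1,0.02,0,0,0],[-1,0.03,0,0,0],[-1,0.04,0,0,0],[-1,0.05,0,0,0],[-1,0.06,0,0,0],[-1,0.07,0,0,0],[-1,0.07,0,0,0]])

```text
time_s: 6.05
position: [0.5345, 0.2265, 0.0394]
tcp_rot: [-0.0, 0.668, 0.744, 0.0]
ft_force: [0.2, 0.0, -3.6]
opening: 0.0366
grasp_force: 40.0
```

Emit:
send_rows(steps=[[-1,0.01,0,0,0],[-1,0.02,0,0,0],[-1,0.03,0,0,0],[-1,0.04,0,0,0],[-1,0.04,0,0,0]])

```text
time_s: 6.68
position: [0.5301, 0.2664, 0.0394]
tcp_rot: [-0.0, 0.668, 0.744, 0.0]
ft_force: [-0.3, 1.3, -3.6]
opening: 0.0367
grasp_force: 40.0
```

```bash
python3 - <<'E'
from cell import sensors,snapshot,camera_info
import cv2
a=cv2.cvtColor(snapshot("scene"),cv2.COLOR_RGB2BGR)
b=cv2.cvtColor(snapshot("top"),cv2.COLOR_RGB2BGR)
c=cv2.resize(a[190:310,205:365],None,fx=2.5,fy=2.5,interpolation=cv2.INTER_CUBIC)
d=cv2.resize(b[175:255,180:340],None,fx=2.5,fy=2.5,interpolation=cv2.INTER_CUBIC)
d=cv2.copyMakeBorder(d,0,c.shape[0]-d.shape[0],0,0,cv2.BORDER_CONSTANT)
cv2.imwrite("pics/p4.png",cv2.hconcat([c,d]))
o=sensors.get_obs(); print(o["time_s"],o["position"],o["tcp_rot"],o["ft_force"],o["ft_torque"],o["opening"])
E
```

```text
6.775 [0.53020031 0.26583083 0.03941845] [-2.00440824e-04  6.68147316e-01  7.44028963e-01  1.63062644e-04] [ 0.41363806  1.32136969 -4.29965156] [-0.21332725 -0.07232287  0.00981357] 0.03615758592068117
```

View pics/p4.png

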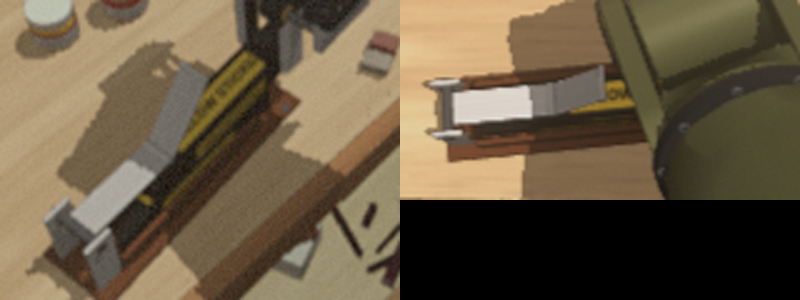

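The arm has lifted and now rides on the spare tin, which sits flat on the lower one; about 43 mm remains. I'll push on and then creep to the wall.

Emit:
send_rows(steps=[[-1,0.01,0,0,0],[-1,0.02,0,0,0],[-1,0.03,0,0,0],[-1,0.036,0,0.001,0],[-1,0.036,0,0.002,0]])

```text
time_s: 7.4
position: [0.5264, 0.3022, 0.0375]
tcp_rot: [-0.0, 0.668, 0.744, 0.001]
ft_force: [-1.4, 2.2, -1.6]
opening: 0.0366
grasp_force: 40.0
```

Emit:
send_rows(steps=[[-1,0.002,0,0,0],[-1,0.003,0,0,0],[-1,0.004,0,0,0],[-1,0.004,0,0,0]])

```text
time_s: 7.9
position: [0.5262, 0.3052, 0.0375]
tcp_rot: [0.0, 0.668, 0.744, 0.0]
ft_force: [1.0, -4.2, -1.7]
opening: 0.0365
grasp_force: 40.0
```

Emit:
send_rows(steps=[[-1,0.001,0,0.001,0],[-1,0.002,0,0.002,0],[-1,0.003,0,0.002,0],[-1,0.003,0,0.002,0]])

```text
time_s: 8.4
position: [0.5258, 0.3084, 0.0356]
tcp_rot: [0.0, 0.668, 0.744, 0.0]
ft_force: [0.1, -3.5, 0.6]
opening: 0.0363
grasp_force: 40.0
```

Emit:
send_rows(steps=[[-1,0.001,0,0,0],[-1,0.002,0,0,0],[-1,0.003,0,0,0],[-1,0.003,0,0,0]])

```text
time_s: 8.9
position: [0.5254, 0.3113, 0.0354]
tcp_rot: [-0.0, 0.668, 0.744, 0.0]
ft_force: [0.6, -4.8, 0.5]
opening: 0.0365
grasp_force: 40.0
```

Emit:
send_rows(steps=[[-1,0.001,0,0,0],[-1,0.002,0,0,0],[-1,0.003,0,0,0],[-1,0.003,0,0,0]])

```text
time_s: 9.4
position: [0.5252, 0.3127, 0.0351]
tcp_rot: [0.001, 0.668, 0.744, -0.001]
ft_force: [2.5, -15.0, 1.0]
opening: 0.0366
grasp_force: 40.0
```

The force rises to 15 N, so the tin is at the wall. I'll ease off and release.

Emit:
send_rows(steps=[[-1,-0.0015,0,0,0],[-1,-0.0015,0,0,0],[0.2,-0.0015,0,0,0],[0.2,-0.0015,0,0,0],[0.2,-0.0015,0,0,0],[0.2,-0.0015,0,0,0],[0.2,-0.0015,0,0,0]])

```text
time_s: 10.28
position: [0.5252, 0.3127, 0.0355]
tcp_rot: [-0.0, 0.668, 0.744, 0.0]
ft_force: [0.8, -0.8, -0.4]
opening: 0.056
grasp_force: 0.0
```

Emit:
send_rows(steps=[[0.2,-0.005,0,-0.02,0],[0.2,-0.015,0,-0.05,0],[0.2,-0.04,0,-0.09,0],[0.2,-0.08,0,-0.13,0],[0.2,-0.14,0,-0.16,0],[0.2,-0.2,0,-0.16,0],[0.2,-0.25,0,-0.16,0],[0.2,-0.25,0,-0.16,0]])

```text
time_s: 11.28
position: [0.5522, 0.061, 0.197]
tcp_rot: [0.001, 0.67, 0.743, 0.0]
ft_force: [0.5, 0.6, 0.9]
opening: 0.0564
grasp_force: 0.0
```

```bash
python3 - <<'E'
from cell import sensors,snapshot,camera_info
import cv2
a=cv2.cvtColor(snapshot("scene"),cv2.COLOR_RGB2BGR)
b=cv2.cvtColor(snapshot("top"),cv2.COLOR_RGB2BGR)
c=cv2.resize(a[190:310,205:325],None,fx=3.3,fy=3.3,interpolation=cv2.INTER_CUBIC)
d=cv2.resize(b[185:250,180:312],None,fx=3,fy=3,interpolation=cv2.INTER_CUBIC)
d=cv2.copyMakeBorder(d,0,c.shape[0]-d.shape[0],0,0,cv2.BORDER_CONSTANT)
cv2.imwrite("pics/p5.png",cv2.hconcat([c,d]))
o=sensors.get_obs(); print(o["time_s"],o["position"],o["ft_force"],o["opening"])
E
```

```text
11.375 [0.55198435 0.06396591 0.19655563] [0.057217   0.8440618  0.58107687] 0.056205395622782164
```

View pics/p5.png

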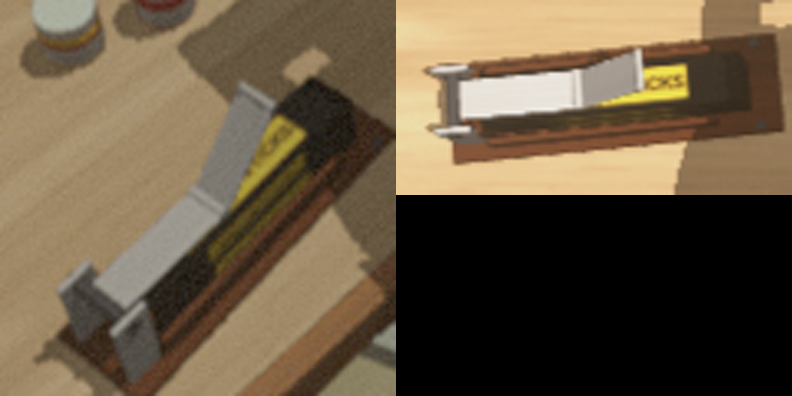

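The tin lies flat and in line on the stocked tin, with its open end near (746,82), and the steel arm holds it down. I'll check that end numerically and hand in.

```bash
python3 - <<'E'
from h import *
from cell import workorder
p=ray("top",(180+350/3,185+82/3),.054)[:2]-[.518,.3805]
u=np.array([-.106,.994]);y=p@u+.095;x=p@[.994,.106];print(x,y)
if abs(x)<.012 and -.012<y<.016: print(workorder.close_job())
E
```

```text
-0.005166501334791965 0.0027852672879805918
the job is handed in; nothing more can be done
None
```

The spare tin is under the steel arm on top of the stocked tin, pushed home to the stop wall (measured at holder x ≈ −5 mm, y ≈ +3 mm), the gripper is clear, and I handed the job in at about 11.4 s; no verdict came back.

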